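# Shut down the bench extractor: fan to off, blast gate closed

### The job

The dusty work is finished, so shut the bench extractor down. First turn the fan speed knob on top of the cabinet anticlockwise all the way to its end stop, so that its white pointer stands at the red off mark; only when the fan is off, slide the blast gate in the duct fully shut by pushing its orange handle down as far as it goes. Leave the jam jar, the tools and the parts turntable as they are.

Things in the scene. Friction and masses are not known exactly. Their poses are not given: they have to be found in the camera images.
- extractor: bench extractor, fixed: grey fan cabinet, level 80 mm duct at z 100 mm from its right side through a square blast gate to a flared hood. Origin on the bench under the duct's axis; x to its back, y left along the duct, z up. In mm: cabinet x -100..100, y -10..210, top with white panel z 162; knob axis x -40, y 100; gate frame x -61..61, y -86..-60, top z 161; hood 170 wide, ends at y -220
- knob_grip (a point): middle of the black fan knob's grip, on its upright axis: a bar 46 mm long, 14 wide, 26 high on a round skirt 52 across, 6 high. The point is 22 mm above the white panel and 10 mm below the bar's top. x runs along the bar to the end with the white pointer line, y across it, z up. Eleven scale marks surround the knob; the red one is off
- fan_knob (a joint): knob angle, rad: 0 at the off stop (hard stop, pointer at the red mark, front left: extractor's -x, +y side, 135 degrees anticlockwise of its x), growing as it turns clockwise seen from above to the other hard stop at 4.71 (full speed, front right). Stiff (0.04 N m); stays where it is left
- gate_handle (a point): middle of the orange handle bar on top of the gate's steel blade: 70 mm long (along the extractor's x), 16 wide (along its y), 16 high; blade 86 mm wide, 4 thick. Axes as the extractor's. It slides straight up and down; shut, this point is 193 mm above the bench and 32 mm above the gate frame's top, the bar's underside 24 mm clear of the frame
- gate_blade (a joint): height of the gate blade in m: 0 fully shut (handle lowest, against its stop), growing as it is pulled up, 0.075 fully open. It slides with about 4 N of friction and stays where it is left
- jam_jar: empty glass jam jar without lid, 70 mm across, 105 mm high, standing in front of the extractor; origin at the centre of its underside. Bystander
- pliers: stainless pliers lying flat, about 175 mm long, 66 mm wide, 14 mm high; origin under the pivot, x towards the jaws. Bystander
- wrench: red adjustable wrench lying flat, about 195 mm long, 46 mm wide, 12 mm high; origin under the neck near the head, x towards the jaws. Bystander
- hex_keys: grey plastic hex key holder, 30 x 100 x 45 mm high, with seven steel keys standing in it up to 115 mm; origin at the centre of its underside. Bystander
- turntable_bin (a point): top of one of the six blue bins (85 x 75 x 50 mm) on the wooden parts turntable, 300 mm across, about 103 mm high in all, which turns easily about an upright axis 95 mm from this point. Bystander

How it is judged (in metres and radians):
On the way, in this order (a step that is already met when the one before it is completed fails the run):
1. the fan knob is turned anticlockwise to its off stop while the gate is still open (value of joint fan_knob below 0.09 rad and value of joint gate_blade above 0.02 m), for 0.2 s.
2. the blast gate is pushed fully shut (value of joint gate_blade below 0.004 m), for 0.2 s.
At the end, for the whole second after the job is handed in: The fan knob stands at its off stop (within 5 degrees, 0.09 rad) and the blast gate is fully shut (within 4 mm) (value of joint fan_knob below 0.09 rad and value of joint gate_blade below 0.004 m); the robot touches nothing.
It fails at once if the jam jar is shifted by more than 20 mm or tipped (distance of jam_jar from where it was at the start of the episode above 0.02 m or angle between jam_jar's own z axis and vertical above 0.3 rad).
It fails at once if the pliers, the wrench or the hex key holder are shifted by more than 25 mm (distance of any of pliers, wrench, hex_keys from where it was at the start of the episode above 0.025 m).
It fails at once if the parts turntable is turned by more than about 15 degrees (distance of turntable_bin from where it was at the start of the episode above 0.025 m).
It also fails if it takes over 70 s, if anything falls off the work surface, if the arm or the gripper's body presses on something with over 40 N, if the wrist force passes 120 N, or if a joint passes its speed limit or range.

### The arm

A 6-joint arm with a two-finger parallel gripper is mounted at the origin on the work surface. World frame = base frame: x ahead of the robot, y to its left, z up, the work surface at z = 0. Lengths are in m, angles in degrees, forces in N, time in s.
With the tool pointing down it reaches from about 0.4 to 0.825 m from the base axis. Payload 7 kg.
Tool frame: the origin (TCP) lies at the very end of the fingers, on their centre line; the grasp point (between the pads) lies 19 mm behind it (r.hold_point_z is the distance from the TCP to the grasp point, in m); x points along the fingers, y is the direction in which the jaws open and shut, and the axes are right-handed (so a half turn about x gives the same grasp; the last joint's range is limited). The gripper opens to 88 mm and grips with 3 to 60 N. Pads are 19 mm wide; open, the fingers measure 130 mm over their backs; the gripper's body (78 mm by 193 mm) begins 47 mm behind the grasp point.
Start: joints at [83.715, 20.546, 0.682, 0, -70.136, -16.507], TCP at [0.261, 0.622, 0.196] pointing down, gripper open.
Joint ranges: [-176.03, 176.03], [-82.01, 121.73], [-58.28, 71.71], [-173.87, 95.51], [-174.79, -0.11], [-173.66, 173.66]. Speed limits (degrees/s): [136.94, 136.94, 172.46, 180, 180, 180].

### API

Orientations are given as [roll, pitch, yaw] about the fixed x, y, z axes, in that order (R = Rz(yaw) Ry(pitch) Rx(roll)).
In Python, from plant import r gives the robot as it stands. The module is installed in compiled form; this text tells all that it offers.
- The arm moves only by the shell command python3 -m creep 'ROWS' [FORCE]. ROWS is JSON, a list of rows, each a list of 7 numbers: the turn, a rotation vector about the tool's x, y, z in rad, then the shift along the tool's x, y, z in cm, then the opening in per cent of the stroke, from 0 (shut) to 100 (fully open). In form: [[rx, ry, rz, x, y, z, fingers], ...]. A call has 1 to 8 rows; each row shifts and turns the commanded pose from where the row before left it, along the tool's axes as they then stand; what a row does not reach is not made up. A row lasts 1/10 s, in which the tool goes at most 50 mm and 8.59 degrees, less where a joint would pass 70% of its speed; a pose out of reach is approached as far as the arm can. A call is refused whole if a number of a shift passes 5 or a number of a turn 0.15, either way. A call with a gripper value outside its range is refused whole. The fingers move at their own pace and stop on an object; FORCE is the grip in N (left out, the last holds). Time passes only in rows, so rows that do not move let the fingers close. It gives the time, the measured TCP pose, the force and the opening at its end, in the units of the state.
- r.get_state(): the state, without advancing time (a new reading comes with each control period).
- r.capture(name): name is "scene" or "top"; returns (picture, depth): 384x512x3 uint8, blue, green, red; 384x512 float32, m along the optical axis (not along the pixel's ray), 0 where there is no reading.
- r.camera_info(name): a dict with "fovy" (degrees; the focal length in pixels is half the picture's height over the tangent of half this angle, whatever the lens; pixels are square), "cx", "cy" (the principal point, pixels), "camera_from_world" (4x4, takes a point from world to camera coordinates). Camera axes: x right, y down, z forward; pixel columns grow to the right and rows downward; lengths in m; the calibration is good to about 2 mm. A picture is of the moment at which its call begins. camera_info takes no time and is no camera call.
- r.close_job(): hands the job in, once; it reports no verdict.
Trained networks look in the newest picture that a camera, given by its name, has taken for a name from the list of things; names that differ only in an ending like _2 or _b are one class to them, and where a whole thing is asked for, a point or a joint stands for the part that bears it (a point fixed in the world has none). Each returns a list of dicts, best first, with "score" (0 to 1); they miss things now and then, are a little off and sometimes report something else, mostly with a low value. They report only what shows in the picture. A call takes as long as a camera call.
- r.look_for(query, camera): "rect" ([left, top, right, bottom] in pixels, round what is visible of it).
- r.masks_of(query, camera): "pixels" (384x512 bool, what is visible of it) and "rect" ([left, top, right, bottom] in pixels, round what is visible of it).
The state is a dict: "time_s": time; "joints": joint angles; "qd": joint speeds; "joint_torque": joint torques, N m; "tcp_pos": TCP position; "eef_rot": TCP orientation; "contact_force": force on the tool from outside, world axes, zero at the start; "moment": the same for the moment, N m; "gripper_width": finger opening in m.
Only numpy, scipy, OpenCV 4.12 (cv2) and the standard library are available. Lean on these libraries where they do the work, as an engineer would, in place of code of your own. Each camera call takes 0.05 s, during which the arm holds its last target. There are 200 camera calls.

## Working session

There is one attempt and no reset: what is moved stays moved. The work goes in short steps, Python scripts to look and compute and a shell command to move; the robot and the scene stay as the last step left them, time stands still between calls to the robot, and variables do not carry over. Pictures are saved under pics/ and viewed, about 8 in all and at most 12, crops included, and the job is handed in when it is done.

```bash
mkdir -p pics
cat > h.py <<'E'
import numpy as np,cv2
from plant import r
def K(c):
    i=r.camera_info(c); f=192/np.tan(np.radians(i["fovy"])/2); return f,i["cx"],i["cy"],np.array(i["camera_from_world"])
def pts(c,d,mask):
    f,cx,cy,T=K(c); v,u=np.nonzero(mask&(d>0)); z=d[v,u]
    P=np.stack([(u-cx)*z/f,(v-cy)*z/f,z,np.ones_like(z)]); return (np.linalg.inv(T)@P)[:3].T,u,v
def proj(c,p):
    f,cx,cy,T=K(c); q=T@np.append(p,1); return f*q[0]/q[2]+cx,f*q[1]/q[2]+cy
E
python3 - <<'E'
from h import *
s=r.get_state();print(s)
for c in("scene","top"):
    p,d=r.capture(c);cv2.imwrite(f"pics/{c}0.png",p)
    np.save(f"{c}0.npy",d);print(c,r.camera_info(c))
    for q in("extractor","knob_grip","gate_handle","jam_jar","hex_keys","pliers","wrench","turntable_bin"):
        for m in r.masks_of(q,c)[:2]:
            P,u,v=pts(c,d,m["pixels"]); print(q,round(m["score"],2),np.round(m["rect"]),len(P),np.round(np.median(P,0),3) if len(P) else'',np.round(np.percentile(P,[3,97],axis=0),3).tolist() if len(P) else '')
E
```

```text
{'time_s': 0.0, 'joints': array([ 8.37151147e+01,  2.05899137e+01,  6.32477045e-01, -2.39448495e-02,
       -7.01351449e+01, -1.65061385e+01]), 'qd': array([-0.01715234, -0.1399433 ,  0.02066997, -0.00394879,  0.01509925,
        0.04462999]), 'joint_torque': array([ 8.32399819e-04, -5.82725751e+01,  2.93051648e+01,  6.99758291e+00,
        6.78404438e-03, -1.48048230e-04]), 'tcp_pos': array([0.26127661, 0.6217746 , 0.19491802]), 'eef_rot': array([  92.84262652,   89.90472041, -109.95655205]), 'contact_force': array([ 0.81213756, -0.20258615,  0.12084605]), 'moment': array([-0.04644418, -0.01786167,  0.00140846]), 'gripper_width': 0.08752656861145504}
scene {'fovy': 54.04300929622124, 'cx': 254.3506548151251, 'cy': 189.8971582588619, 'camera_from_world': array([[-0.51958949,  0.85439821, -0.00551823,  0.38911672],
       [ 0.71583674,  0.43178115, -0.54876479, -0.28441163],
       [-0.46648099, -0.28908257, -0.83595858,  1.32423867],
       [ 0.        ,  0.        ,  0.        ,  1.        ]])}
knob_grip 0.8 [315. 183. 336. 209.] 346 [0.519 0.061 0.171] [[0.491, 0.039, 0.164], [0.53
[... 1414 characters left out ...]
[[0.51, -0.122, 0.162], [0.577, -0.106, 0.271]]
knob_grip 0.63 [185. 186. 205. 200.] 349 [0.513 0.059 0.169] [[0.492, 0.036, 0.161], [0.537, 0.084, 0.196]]
gate_handle 0.71 [258. 164. 268. 200.] 192 [ 0.542 -0.114  0.266] [[0.508, -0.122, 0.251], [0.575, -0.107, 0.271]]
jam_jar 0.74 [251. 244. 274. 262.] 509 [ 0.374 -0.116  0.007] [[0.345, -0.145, -0.001], [0.403, -0.086, 0.107]]
hex_keys 0.41 [152. 142. 322. 224.] 9877 [0.542 0.003 0.16 ] [[0.458, -0.248, 0.113], [0.644, 0.157, 0.19]]
pliers 0.81 [162. 232. 224. 260.] 597 [0.376 0.07  0.011] [[0.353, 0.0, -0.003], [0.413, 0.158, 0.017]]
wrench 0.57 [194. 126. 256. 147.] 521 [0.708 0.012 0.012] [[0.689, -0.087, 0.003], [0.722, 0.086, 0.018]]
```

View pics/scene0.png

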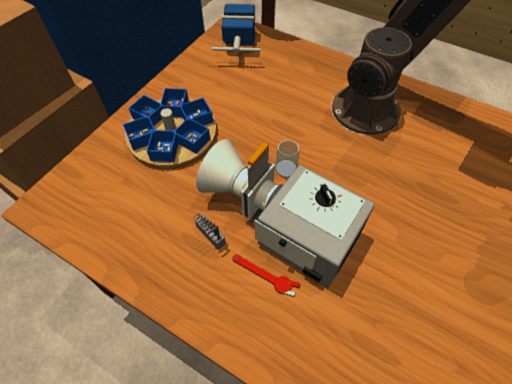

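View pics/top0.png

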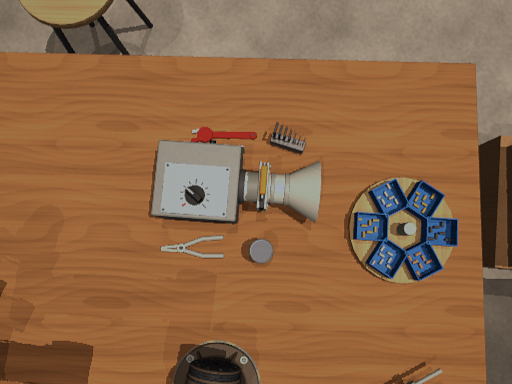

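The scene view shows the cabinet with its knob at (325,196) and the orange handle at (258,155), raised. In the top view the knob is at (195,194) and the handle at (264,182), with the jar in front at (260,250). Next I'll measure the extractor's yaw and the knob angle.

Run:
```python
from h import *
im={c:cv2.imread(f"pics/{c}0.png") for c in("scene","top")}
a=cv2.resize(im["top"][165:225,150:240],None,fx=8,fy=8,interpolation=cv2.INTER_CUBIC)[:,:]
b=cv2.resize(im["scene"][165:225,280:370],None,fx=8,fy=8,interpolation=cv2.INTER_CUBIC)
cv2.imwrite("pics/k.png",cv2.resize(np.vstack([a[:,:],b]),(450,600)))
for c in im:
    d=np.load(c+"0.npy");P,u,v=pts(c,d,np.ones(d.shape,bool))
    col=im[c][v,u].astype(int)
    m=(abs(P[:,2]-.162)<.006)&(P[:,0]>.4)&(P[:,0]<.68)&(P[:,1]>-.08)&(P[:,1]<.2)
    R=cv2.minAreaRect(P[m,:2].astype(np.float32)*1000);print(c,"cab",m.sum(),R,P[m,2].mean())
    w=m&(col.min(1)>170)
    if w.sum()>50:print("panel",w.sum(),cv2.minAreaRect(P[w,:2].astype(np.float32)*1000))
    g=(P[:,2]>.175)&m.__class__(1) if 0 else (P[:,2]>.178)&(P[:,2]<.205)&(abs(P[:,0]-.515)<.04)&(abs(P[:,1]-.06)<.04)
    print("bar",g.sum(),cv2.minAreaRect(P[g,:2].astype(np.float32)*1000),P[g,2].max())
    h=(P[:,2]>.245)&(P[:,2]<.28)&(P[:,0]>.45)&(P[:,0]<.65)&(abs(P[:,1]+.11)<.05)
    t=h&(P[:,2]>np.percentile(P[h,2],90)-.008)
    print("handle",h.sum(),t.sum(),cv2.minAreaRect(P[t,:2].astype(np.float32)*1000),np.percentile(P[h,2],[5,50,95]))
```

```text
scene cab 6064 ((551.6002807617188, 59.5395622253418), (218.4979705810547, 200.36441040039062), 87.10897827148438) 0.1609968573834063
panel 2582 ((526.4846801757812, 60.42628860473633), (170.00120544433594, 130.3247833251953), 87.1362075805664)
bar 141 ((512.127685546875, 61.486019134521484), (47.35092544555664, 15.303361892700195), 48.219337463378906) 0.19659250030437736
handle 212 174 ((543.2553100585938, -112.96304321289062), (16.7402286529541, 68.96012878417969), 88.13500213623047) [0.25282387 0.26477528 0.26733475]
top cab 5842 ((552.9418334960938, 58.20289993286133), (218.91940307617188, 198.8228759765625), 86.90567779541016) 0.16122897192591792
bar 104 ((513.4041137695312, 60.47245407104492), (45.63481521606445, 13.83173942565918), 51.11024856567383) 0.20092276797123376
handle 201 187 ((543.3788452148438, -114.10574340820312), (15.752114295959473, 67.9256362915039), 86.9464340209961) [0.25376677 0.26567213 0.26968583]
```

View pics/k.png

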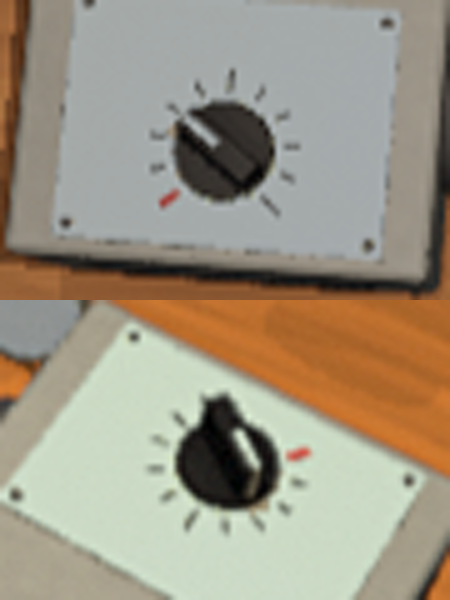

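The pointer now stands at about +50° in the world frame and the off mark at about 132°, since the extractor yaw is about -3°. The knob therefore needs roughly 82° anticlockwise. Its axis is at (0.5125, 0.061). I'll raise the arm and set the jaw azimuth to -220°, which stays within the j6 range.

```bash
python3 -m creep '[[0,0,0,-3,0,0,100],[0,0,0,-3,0,0,100],[0.14,0,0,0,0,0,100],[0.14,0,0,0,0,0,100],[0.14,0,0,0,0,0,100],[0.14,0,0,0,0,0,100],[0.14,0,0,0,0,0,100],[0.14,0,0,0,0,0,100]]' && python3 -m creep '[[0.14,0,0,0,0,0,100],[0.14,0,0,0,0,0,100],[0.14,0,0,0,0,0,100],[0.14,0,0,0,0,0,100],[0.14,0,0,0,0,0,100],[0.14,0,0,0,0,0,100],[0.14,0,0,0,0,0,100],[0,0,0,0,0,0,100]]'
cat > go.py <<'E'
import sys
from h import *
from scipy.spatial.transform import Rotation as R
s=r.get_state(); M=R.from_euler('xyz',s["eef_rot"],degrees=True).as_matrix()
print("t",s["time_s"],"tcp",s["tcp_pos"].round(4),"j",s["joints"].round(1),"F",s["contact_force"].round(1),"M",s["moment"].round(2),"w",s["gripper_width"].round(4))
print("jaw az",np.degrees(np.arctan2(M[1,1],M[0,1])),"toolx",M[:,0].round(3))
if len(sys.argv)>3:
    t=np.array(list(map(float,sys.argv[1:4]))); print("shift cm",(M.T@(t-s["tcp_pos"])*100).round(2))
E
python3 go.py 0.5125 0.061 0.25
```

```text
time_s: 1.7
tcp_pos: [0.2615, 0.6223, 0.2559]
eef_rot: [19.4, 90.0, 128.1]
contact_force: [0.1, -0.1, 0.5]
gripper_width: 0.0877
time_s: 2.5
tcp_pos: [0.2614, 0.6223, 0.2558]
eef_rot: [124.4, 90.0, 177.2]
contact_force: [-0.1, -0.3, -0.9]
gripper_width: 0.0876Traceback (most recent call last):
  File "go.py", line 5, in <module>
    print("t",s["time_s"],"tcp",s["tcp_pos"].round(4),"j",s["joints"].round(1),"F",s["contact_force"].round(1),"M",s["moment"].round(2),"w",s["gripper_width"].round(4))
                                                                                                                                            ^^^^^^^^^^^^^^^^^^^^^^^^
AttributeError: 'float' object has no attribute 'round'
```

```bash
sed -i 's/s\["gripper_width"\].round(4)/round(s["gripper_width"],4)/' go.py; python3 go.py 0.5125 0.061 0.25
```

```text
t 2.5 tcp [0.2614 0.6223 0.2558] j [  83.7   18.9    6.1   -0.   -77.1 -120.9] F [-0.1 -0.3 -0.9] M [ 0.05 -0.14 -0.02] w 0.0876
jaw az 142.81073521614803 toolx [-0.  0. -1.]
shift cm [  0.58 -53.93 -29.54]
```

```bash
python3 -m creep '[[0,0,0,0,-3.4,-1.85,100],[0,0,0,0,-3.4,-1.85,100],[0,0,0,0,-3.4,-1.85,100],[0,0,0,0,-3.4,-1.85,100],[0,0,0,0,-3.4,-1.85,100],[0,0,0,0,-3.4,-1.85,100],[0,0,0,0,-3.4,-1.85,100],[0,0,0,0,-3.4,-1.85,100]]' && python3 -m creep '[[0,0,0,0,-3.4,-1.85,100],[0,0,0,0,-3.4,-1.85,100],[0,0,0,0,-3.4,-1.85,100],[0,0,0,0,-3.4,-1.85,100],[0,0,0,0,-3.4,-1.85,100],[0,0,0,0,-3.4,-1.85,100],[0,0,0,0,-3.4,-1.85,100],[0.05,0,0,0,0,0,100]]' && python3 -m creep '[[0,0,0,0,0,0,100],[0,0,0,0,0,0,100]]'; python3 go.py 0.5125 0.061 0.174
```

```text
time_s: 3.3
tcp_pos: [0.3897, 0.3387, 0.2562]
eef_rot: [-0.9, 90.0, 52.3]
contact_force: [0.5, -0.4, -0.4]
gripper_width: 0.0874
time_s: 4.1
tcp_pos: [0.5022, 0.0901, 0.2559]
eef_rot: [-132.3, 90.0, -82.2]
contact_force: [-0.5, -0.3, -0.4]
gripper_width: 0.0877
time_s: 4.3
tcp_pos: [0.5011, 0.0935, 0.2559]
eef_rot: [2.5, 90.0, 52.8]
contact_force: [0.1, 0.1, 0.9]
gripper_width: 0.0877
t 4.3 tcp [0.5011 0.0935 0.2559] j [ 32.7   2.7 -14.2  -0.  -73.1 -72.4] F [0.1 0.1 0.9] M [ 0.09 -0.1  -0.  ] w 0.0877
jaw az 140.26617160936345 toolx [ 0.  0. -1.]
shift cm [ 8.19 -2.96 -1.77]
```

```bash
python3 -m creep '[[0,0,0,0,-1.5,-0.9,100],[0,0,0,0,-1.46,-0.87,100],[0,0,0,2,0,0,100],[0,0,0,2,0,0,100],[0,0,0,0,0,0,100],[0,0,0,0,0,0,100]]'; python3 go.py 0.5125 0.061 0.174
python3 - <<'E'
from h import *
p,d=r.capture("scene");q,_=r.capture("top")
cv2.imwrite("pics/g1.png",np.vstack([cv2.resize(p[110:260,240:420],(540,300)),cv2.resize(q[130:250,130:290],(540,300))]))
E
```

```text
time_s: 4.9
tcp_pos: [0.5125, 0.0614, 0.2164]
eef_rot: [-139.7, 90.0, -89.5]
contact_force: [-0.0, -0.1, 0.6]
gripper_width: 0.0878
t 4.9 tcp [0.5125 0.0614 0.2164] j [ 28.7   4.7 -17.3   0.  -68.1 -68.4] F [-0.  -0.1  0.6] M [ 0.09 -0.14  0.06] w 0.0878
jaw az 140.2315762247322 toolx [ 0. -0. -1.]
shift cm [ 4.24 -0.03 -0.03]
```

View pics/g1.png

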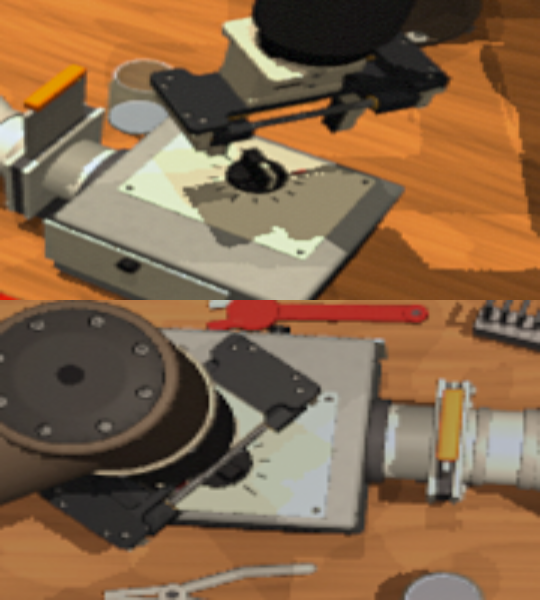

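The picture shows the open jaws centred over the knob and straddling the bar, with clearance to the handle. Next I'll descend and grip.

```bash
python3 -m creep '[[0,0,0,2,0,0,100],[0,0,0,1.5,0,0,100],[0,0,0,0.7,0,0,100],[0,0,0,0,0,0,100],[0,0,0,0,0,0,100]]' 20; python3 go.py 0.5125 0.061 0.174;python3 -m creep '[[0,0,0,0,0,0,10],[0,0,0,0,0,0,10],[0,0,0,0,0,0,10],[0,0,0,0,0,0,10],[0,0,0,0,0,0,10],[0,0,0,0,0,0,10],[0,0,0,0,0,0,0],[0,0,0,0,0,0,0]]' 20;python3 go.py
```

```text
time_s: 5.5
tcp_pos: [0.5131, 0.0611, 0.1748]
eef_rot: [-42.5, 89.9, 7.6]
contact_force: [-1.1, -0.6, -0.6]
gripper_width: 0.0875
t 5.5 tcp [0.5131 0.0611 0.1748] j [ 28.6   6.4 -20.9   0.  -62.6 -68.5] F [-1.1 -0.6 -0.6] M [ 0.1  -0.17 -0.01] w 0.0875
jaw az 140.0953548229975 toolx [ 0.001  0.    -1.   ]
shift cm [ 0.08  0.04 -0.04]
time_s: 6.3
tcp_pos: [0.5125, 0.0609, 0.1738]
eef_rot: [175.0, 90.0, -134.9]
contact_force: [-0.6, 0.0, -0.0]
gripper_width: 0.0291
t 6.3 tcp [0.5125 0.0609 0.1738] j [ 28.6   6.5 -21.    0.  -62.5 -68.5] F [-0.6  0.  -0. ] M [ 0.01 -0.08  0.04] w 0.0291
jaw az 140.06719032096623 toolx [-0. -0. -1.]
```

```bash
python3 -m creep '[[0,0,0,0,0,0,0],[0,0,0,0,0,0,0],[0,0,0,0,0,0,0],[0,0,0,0,0,0,0]]' 20;python3 go.py
```

```text
time_s: 6.7
tcp_pos: [0.5125, 0.0609, 0.1739]
eef_rot: [-68.5, 90.0, -18.4]
contact_force: [0.8, -0.2, 0.1]
gripper_width: 0.0014
t 6.7 tcp [0.5125 0.0609 0.1739] j [ 28.6   6.5 -21.    0.  -62.5 -68.5] F [ 0.8 -0.2  0.1] M [ 0.07 -0.07 -0.04] w 0.0014
jaw az 140.0632576627637 toolx [ 0. -0. -1.]
```

The jaws shut to 1.4 mm, so they missed the bar. I'll look before moving.

Run:
```python
from h import *
p,d=r.capture("scene");q,e=r.capture("top")
cv2.imwrite("pics/g2.png",np.vstack([cv2.resize(p[130:240,260:400],(560,300),interpolation=2),cv2.resize(q[150:230,140:240],(560,300),interpolation=2)]))
s=r.get_state()["tcp_pos"]
for c in("scene","top"):print(c,proj(c,s),proj(c,[.5125,.061,.194]))
```

```text
scene (np.float64(325.33167749154234), np.float64(195.3235467698349)) (np.float64(326.6524964464778), np.float64(190.8672762338247))
top (np.float64(193.69019016123138), np.float64(194.99184684617543)) (np.float64(192.62389345728684), np.float64(194.15100194168102))
```

View pics/g2.png

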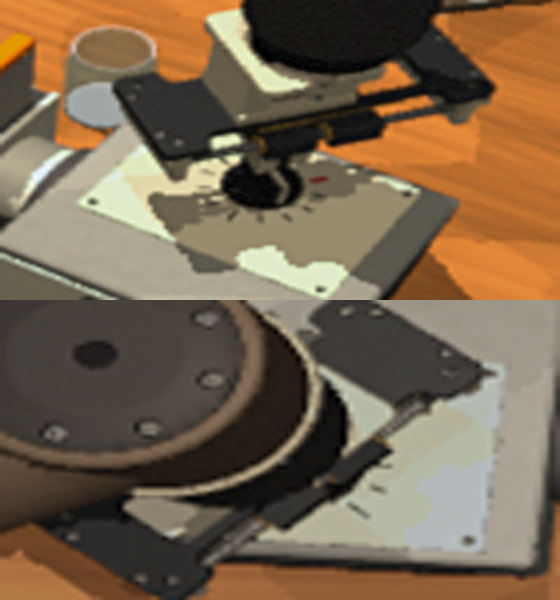

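Run:
```python
from h import *
p,d=r.capture("scene")
cv2.imwrite("pics/g3.png",cv2.resize(p[165:220,295:360],None,fx=11,fy=10,interpolation=cv2.INTER_NEAREST))
P,u,v=pts("scene",d,np.ones(d.shape,bool))
m=(u>=310)&(u<345)&(v>=172)&(v<214)
Z=np.full((384,512),0.);Z[v,u]=P[:,2]
print((Z[172:214:2,310:345:2]*1000).astype(int))
```

```text
[[313 312 313 312 315 321 320 319 318 316 313 311 309 308 305 305 297 293]
 [313 314 313 313 315 318 313 313 312   0 305 306 297 294 283 289 292 294]
 [312 313 313 311 311 310 307 307 302 296 295 294 294 293 295 289 292 293]
 [313 313 310 307 304 274 282 289 295 294 294 293 294 294 294 288 289 293]
 [313 310 160 163 163 266 276 289 294 292 294 296 293 295 293 292 285 287]
 [313 311 160 163 161 289 287 286 290 294 297 293 290 290 288   0 278 280]
 [311 310 288 288 288 287 285 284 286 291 289 287 284 281 278  -3   4  -1]
 [305 287 288 286 284 159 218 231 279 283 280 279 277 224 160 161 158   0]
 [285 161 164 161 160 181 212 221 278 226 218 216 216 215 161 163 160 157]
 [160 160 162 164 166 173 186 217 217 217 208 210 162 165 161 162 161 164]
 [163 163 161 169 168 169 177 212 207 195 193 167 159 162 161 164 161 163]
 [160 162 159 168 169 168 171 182 192 192 193 169 167 161 162 162 160 162]
 [164 160 161 166 167 168 168 177 187 193 195 191 167 161 161 162 162 162]
 [160 161 161 169 169 171 168 170 183 193 193 191 167 161 163 163 161 162]
 [  0 162 163 166 166 167 166 168 178 188 188 177 165 159 162 162 162 163]
 [163 162 159 163 168 169 169 168 173 179 179 168 167 162 162 163 158 162]
 [160 165 163 162 162 166 167 166 168 169 170 168 159 162 164 160 160 159]
 [161 163 163 160 161 160 161 161 162 161 160 163 162 163 164 164 163 162]
 [159 163 162 161 162 159 161 161 161 159 161 162 164 162 160 163 161 163]
 [162 162 163 160 163 164   0 163 163 164 164 163 161 162 161 161 163 160]
 [162 164 162 161 160 160 164 164 162 163 163 161 162 161 164 165 163 161]]
```

View pics/g3.png

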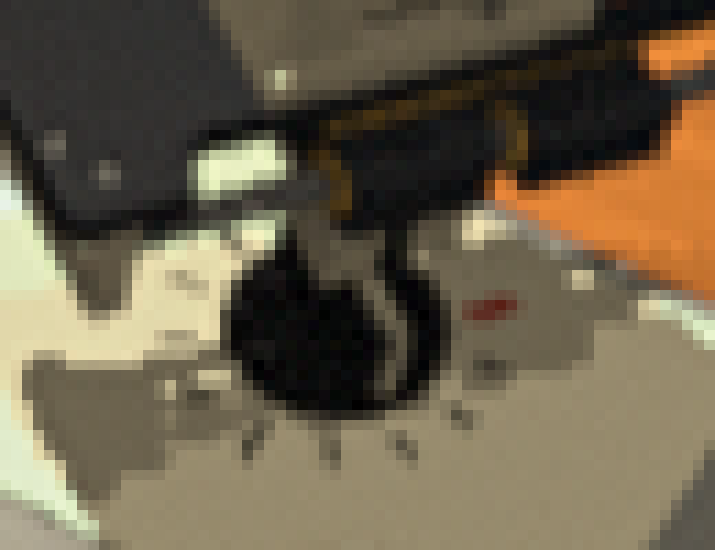

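The pointer hasn't moved. The finger is seen against the side of the bar at its middle, with the other hidden behind, so the opening reading may not be trustworthy. A small turn will show whether the knob is held.

```bash
python3 -m creep '[[-0.08,0,0,0,0,0,0],[-0.08,0,0,0,0,0,0],[-0.08,0,0,0,0,0,0],[-0.08,0,0,0,0,0,0],[0,0,0,0,0,0,0]]' 30;python3 go.py
python3 - <<'E'
from h import *
p,d=r.capture("scene")
cv2.imwrite("pics/g4.png",cv2.resize(p[165:220,295:360],None,fx=8,fy=7,interpolation=cv2.INTER_NEAREST))
E
```

```text
time_s: 7.35
tcp_pos: [0.5125, 0.0609, 0.1739]
eef_rot: [-168.9, 90.0, -100.4]
contact_force: [-0.4, 0.0, -0.5]
gripper_width: 0.0005
t 7.35 tcp [0.5125 0.0609 0.1739] j [ 28.6   6.5 -21.    0.  -62.5 -50.1] F [-0.4  0.  -0.5] M [ 0.06 -0.11  0.04] w 0.0005
jaw az 158.46900709626905 toolx [-0. -0. -1.]
```

View pics/g4.png

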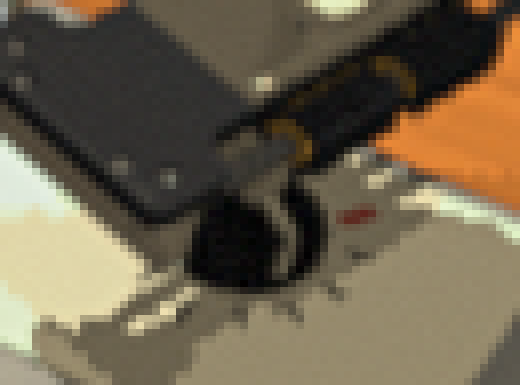

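The pointer line is unchanged and there is no moment, so the knob isn't held. I'll measure where the fingers really are against the reported TCP, using depth.

Run:
```python
from h import *
s=r.get_state()["tcp_pos"]
for c in("scene","top"):
    p,d=r.capture(c);P,u,v=pts(c,d,np.ones(d.shape,bool))
    n=(abs(P[:,0]-s[0])<.13)&(abs(P[:,1]-s[1])<.13)
    for lo,hi in((.172,.2),(.2,.215),(.215,.235),(.235,.27),(.27,.3),(.3,.32)):
        m=n&(P[:,2]>lo)&(P[:,2]<hi)
        if m.sum()>8:
            R=cv2.minAreaRect(((P[m,:2]-s[:2])*1000).astype(np.float32));print(c,lo,hi,m.sum(),np.round(R[0],1),np.round(R[1],1),round(R[2],1),"med",((np.median(P[m],0)-s)*1000).round(1))
for q in("knob_grip","extractor"):
    for c in("scene","top"):
        for m in r.masks_of(q,c)[:1]:print(q,c,m["score"],m["rect"])
```

```text
scene 0.172 0.2 89 [4.5 6.2] [31.4 14.3] 49.6 med [10.9 10.6 14.9]
scene 0.2 0.215 10 [9.5 6.7] [ 5.1 18.3] 56.3 med [12.3  7.4 37.1]
scene 0.215 0.235 21 [14.5  1.6] [ 9.3 19.5] 15.9 med [14.6  5.6 48. ]
scene 0.27 0.3 612 [-1.3  1.5] [ 78.2 191.5] 68.2 med [ 22.5  26.2 114.6]
scene 0.3 0.32 1137 [-0.6  1.1] [ 79.3 194.3] 68.2 med [ 57.5  -6.9 139. ]
top 0.27 0.3 267 [-1.8 -2.7] [ 71.4 178.6] 68.2 med [-23.4 -27.1 117.1]
top 0.3 0.32 1033 [0.8 0.1] [ 78.6 193.1] 68.3 med [-43.9  -2.2 139.1]
knob_grip scene 0.68 [319.2, 192.1, 334.2, 205.9]
knob_grip top 0.2 [258.2, 165.9, 265.4, 195.1]
extractor scene 0.92 [196.5, 136.2, 374.6, 289.6]
extractor top 0.84 [147.4, 141.5, 323.4, 224.1]
```

```bash
python3 -m creep '[[0,0,0,-2,0,0,0],[0,0,0,-4,0,0,0],[0,0,0,-4,0,0,0],[0,0,0,0,0,0,0],[0,0,0,0,0,0,0]]'; python3 go.py
python3 - <<'E'
from h import *
s=r.get_state()["tcp_pos"]
im=[]
for c,(a,b) in(("scene",(110,270)),("top",(130,120))):
    p,d=r.capture(c);P,u,v=pts(c,d,np.ones(d.shape,bool));Q=(P-s)*1000
    m=(np.hypot(Q[:,0],Q[:,1])<40)&(Q[:,2]<75)&(Q[:,2]>-40)
    print(c,m.sum(),"lowest",np.percentile(Q[m],[0,5,20,50],axis=0).round(1).tolist() if m.sum() else '')
    n=m&(Q[:,2]<30);print(n.sum(),np.c_[u,v,Q.round(0)][n][:40].astype(int).tolist())
    print(proj(c,s));im.append(cv2.resize(p[a:a+110,b:b+120],(600,300),interpolation=2))
cv2.imwrite("pics/g5.png",np.vstack(im))
E
```

```text
time_s: 8.2
tcp_pos: [0.5129, 0.0612, 0.2748]
eef_rot: [-35.0, 89.9, 33.4]
contact_force: [-0.4, -0.6, -0.1]
gripper_width: 0.0003
t 8.2 tcp [0.5129 0.0612 0.2748] j [ 28.6   2.8 -11.7  -0.  -75.4 -50.2] F [-0.4 -0.6 -0.1] M [ 0.1  -0.02 -0.02] w 0.0003
jaw az 158.37120440142164 toolx [ 0.002  0.001 -1.   ]
scene 67 lowest [[-10.1, -8.0, 29.9], [-2.3, -4.7, 35.9], [3.9, 0.7, 38.0], [13.5, 6.3, 44.6]]
1 [[337, 166, 5, 8, 30]]
(np.float64(332.2756598091946), np.float64(171.16523618785914))
top 0 lowest 
0 []
(np.float64(188.15729609478723), np.float64(190.39100495744762))
```

View pics/g5.png

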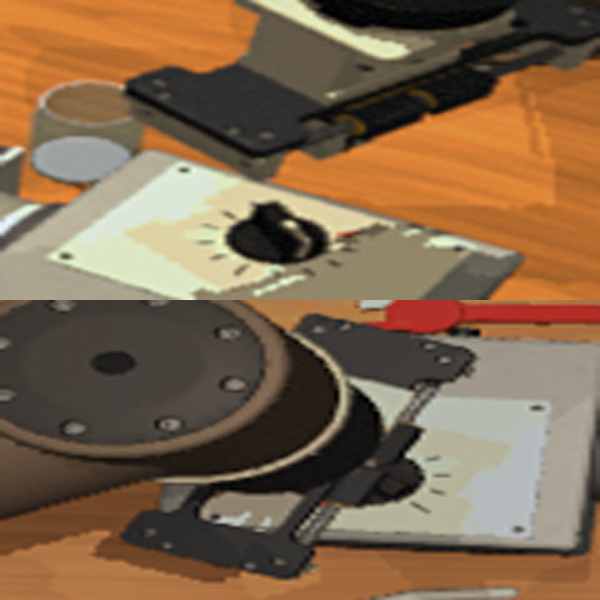

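With the fingers shut, depth shows their lowest points about 30 mm above the reported TCP. So the real tips passed just over the bar. I'll open the fingers, turn back, and measure that offset more exactly.

```bash
python3 -m creep '[[0.08,0,0,0,0,0,100],[0.08,0,0,0,0,0,100],[0.08,0,0,0,0,0,100],[0.08,0,0,0,0,0,100],[0,0,0,2,0,0,100],[0,0,0,2,0,0,100],[0,0,0,0,0,0,100],[0,0,0,0,0,0,100]]' && python3 -m creep '[[0,0,0,0,0,0,100],[0,0,0,0,0,0,100],[0,0,0,0,0,0,100],[0,0,0,0,0,0,100]]'; python3 go.py
python3 - <<'E'
from h import *
from scipy.spatial.transform import Rotation as R
s=r.get_state();M=R.from_euler('xyz',s["eef_rot"],degrees=True).as_matrix()
for c in("scene","top"):
    p,d=r.capture(c);P,u,v=pts(c,d,np.ones(d.shape,bool));Q=(P-s["tcp_pos"])@M*1000
    m=(abs(Q[:,1])<75)&(abs(Q[:,2])<20)&(Q[:,0]>-75)&(Q[:,0]<20)
    for sg in(1,-1):
        n=m&(Q[:,1]*sg>35)
        print(c,sg,n.sum());print(np.histogram(Q[n,0],np.arange(-75,21,5)));print(Q[n][np.argsort(-Q[n,0])][:12].round(0).tolist())
    if c=="scene": cv2.imwrite("pics/g6.png",cv2.resize(p[120:220,270:390],(720,600),interpolation=2))
    for b in(0,-19,-30):
        print(b,[np.round(proj(c,s["tcp_pos"]+M@np.array([b/1000,y,0])),1).tolist() for y in(-.05,.05)])
E
```

```text
time_s: 9.1
tcp_pos: [0.5122, 0.0605, 0.2335]
eef_rot: [170.1, 89.9, -139.9]
contact_force: [1.1, 0.7, 1.0]
gripper_width: 0.0591
time_s: 9.5
tcp_pos: [0.5126, 0.0609, 0.2343]
eef_rot: [-24.5, 90.0, 25.6]
contact_force: [0.3, 0.2, 1.0]
gripper_width: 0.0861
t 9.5 tcp [0.5126 0.0609 0.2343] j [ 28.6   4.  -15.6   0.  -70.3 -68.5] F [0.3 0.2 1. ] M [ 0.08 -0.14  0.06] w 0.0861
jaw az 140.0641228953126 toolx [ 0.001  0.    -1.   ]
scene 1 128
(array([14, 14, 16, 10, 18, 14, 17, 14, 11,  0,  0,  0,  0,  0,  0,  0,  0,
        0,  0]), array([-75, -70, -65, -60, -55, -50, -45, -40, -35, -30, -25, -20, -15,
       -10,  -5,   0,   5,  10,  15,  20]))
[[-31.0, 46.0, -10.0], [-31.0, 46.0, 6.0], [-32.0, 45.0, 2.0], [-32.0, 45.0, -3.0], [-33.0, 46.0, 10.0], [-34.0, 45.0, 1.0], [-34.0, 45.0, -5.0], [-34.0, 53.0, 10.0], [-34.0, 46.0, 8.0], [-35.0, 45.0, -10.0], [-35.0, 58.0, 10.0], [-35.0, 45.0, 5.0]]
scene -1 43
(array([ 0,  0,  0,  1, 13,  5, 13,  9,  2,  0,  0,  0,  0,  0,  0,  0,  0,
        0,  0]), array([-75, -70, -65, -60, -55, -50, -45, -40, -35, -30, -25, -20, -15,
       -10,  -5,   0
[... 292 characters left out ...]
.4, 187.2], [348.8, 175.7]]
-19 [[310.4, 182.5], [350.5, 170.9]]
-30 [[311.0, 179.7], [351.5, 168.0]]
top 1 5
(array([1, 0, 2, 0, 0, 0, 0, 1, 1, 0, 0, 0, 0, 0, 0, 0, 0, 0, 0]), array([-75, -70, -65, -60, -55, -50, -45, -40, -35, -30, -25, -20, -15,
       -10,  -5,   0,   5,  10,  15,  20]))
[[-34.0, 47.0, -9.0], [-35.0, 43.0, -9.0], [-61.0, 43.0, 1.0], [-63.0, 43.0, -2.0], [-73.0, 47.0, 4.0]]
top -1 0
(array([0, 0, 0, 0, 0, 0, 0, 0, 0, 0, 0, 0, 0, 0, 0, 0, 0, 0, 0]), array([-75, -70, -65, -60, -55, -50, -45, -40, -35, -30, -25, -20, -15,
       -10,  -5,   0,   5,  10,  15,  20]))
[]
0 [[204.3, 177.1], [176.6, 207.8]]
-19 [[203.5, 176.0], [175.4, 207.1]]
-30 [[203.0, 175.3], [174.6, 206.8]]
```

View pics/g6.png

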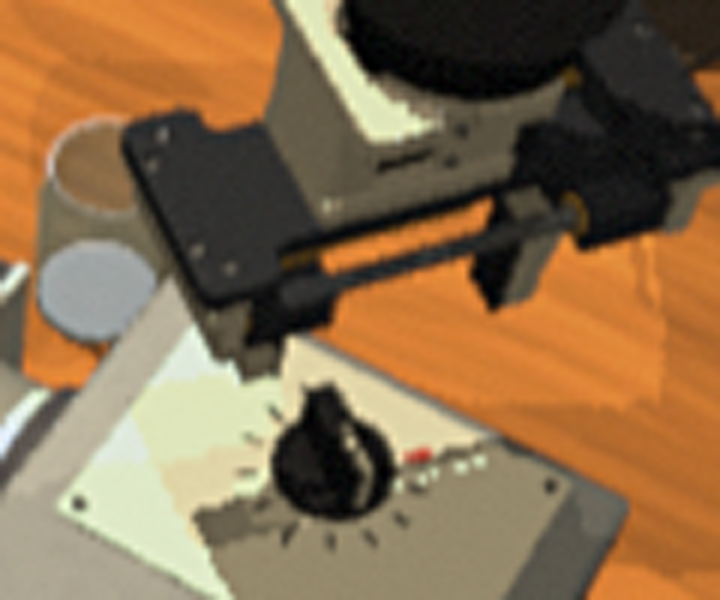

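The picture and depth agree: the finger ends are 31 mm behind the reported TCP, and sideways they match. For tips at about 0.174 I need a reported TCP z of about 0.143. I'll descend in steps, watching the force.

```bash
python3 -m creep '[[0,0,0,3,0,0,100],[0,0,0,3,0,0,100],[0,0,0,1.5,0,0,100],[0,0,0,0.8,0,0,100],[0,0,0,0.4,0,0,100],[0,0,0,0.4,0,0,100],[0,0,0,0,0,0,100],[0,0,0,0,0,0,100]]' 20 && python3 go.py && python3 -m creep '[[0,0,0,0,0,0,0],[0,0,0,0,0,0,0],[0,0,0,0,0,0,0],[0,0,0,0,0,0,0],[0,0,0,0,0,0,0],[0,0,0,0,0,0,0],[0,0,0,0,0,0,0],[0,0,0,0,0,0,0]]' 20 && python3 -m creep '[[0,0,0,0,0,0,0],[0,0,0,0,0,0,0],[0,0,0,0,0,0,0],[0,0,0,0,0,0,0]]' 20; python3 go.py
```

```text
time_s: 10.4
tcp_pos: [0.5129, 0.061, 0.1435]
eef_rot: [-30.6, 89.9, 19.5]
contact_force: [-0.1, 0.1, 0.1]
gripper_width: 0.0878
t 10.4 tcp [0.5129 0.061  0.1435] j [ 28.6   8.  -23.5   0.  -58.4 -68.5] F [-0.1  0.1  0.1] M [ 0.09 -0.16 -0.01] w 0.0878
jaw az 140.06876912557124 toolx [ 0.001  0.    -1.   ]
time_s: 11.2
tcp_pos: [0.5125, 0.0608, 0.1428]
eef_rot: [163.6, 90.0, -146.3]
contact_force: [0.8, -0.1, 0.0]
gripper_width: 0.0291
time_s: 11.6
tcp_pos: [0.5127, 0.0607, 0.1429]
eef_rot: [-95.6, 90.0, -45.5]
contact_force: [2.6, -2.5, -1.1]
gripper_width: 0.0135
t 11.6 tcp [0.5127 0.0607 0.1429] j [ 28.6   8.1 -23.5   0.  -58.4 -68.5] F [ 2.6 -2.5 -1.1] M [-0.68 -0.94  0.06] w 0.0135
jaw az 140.0671295393481 toolx [ 0. -0. -1.]
```

The bar is held, with the opening at 13.5 mm. Now I'll turn anticlockwise, approaching the stop gently.

```bash
python3 -m creep '[[-0.1,0,0,0,0,0,0],[-0.14,0,0,0,0,0,0],[-0.14,0,0,0,0,0,0],[-0.14,0,0,0,0,0,0],[-0.14,0,0,0,0,0,0],[-0.14,0,0,0,0,0,0],[-0.14,0,0,0,0,0,0],[-0.14,0,0,0,0,0,0]]' 25 && python3 go.py && python3 -m creep '[[-0.1,0,0,0,0,0,0],[-0.1,0,0,0,0,0,0],[-0.05,0,0,0,0,0,0],[0,0,0,0,0,0,0]]' && python3 go.py; python3 -m creep '[[-0.03,0,0,0,0,0,0],[-0.03,0,0,0,0,0,0],[0,0,0,0,0,0,0]]' && python3 go.py
```

```text
time_s: 12.4
tcp_pos: [0.5123, 0.0607, 0.1429]
eef_rot: [108.2, 90.0, -139.5]
contact_force: [0.9, -2.3, 0.6]
gripper_width: 0.0142
t 12.4 tcp [0.5123 0.0607 0.1429] j [ 28.6   8.  -23.5   0.  -58.4  -6.3] F [ 0.9 -2.3  0.6] M [-0.56 -0.19 -0.03] w 0.0142
jaw az -157.73421634347366 toolx [-0. -0. -1.]
time_s: 12.8
tcp_pos: [0.5123, 0.0606, 0.1429]
eef_rot: [98.6, 90.0, -135.1]
contact_force: [0.2, -1.7, 1.4]
gripper_width: 0.0137
t 12.8 tcp [0.5123 0.0606 0.1429] j [ 28.6   8.  -23.6   0.  -58.4   7.7] F [ 0.2 -1.7  1.4] M [-0.66  0.06  0.06] w 0.0137
jaw az -143.6954850407494 toolx [-0. -0. -1.]
time_s: 13.1
tcp_pos: [0.5123, 0.0606, 0.1429]
eef_rot: [88.3, 90.0, -142.1]
contact_force: [-0.3, -2.3, 0.1]
gripper_width: 0.0141
t 13.1 tcp [0.5123 0.0606 0.1429] j [ 28.6   8.  -23.6   0.  -58.4  11.1] F [-0.3 -2.3  0.1] M [-0.7   0.08  0.07] w 0.0141
jaw az -140.35936808751381 toolx [-0. -0. -1.]
```

```bash
for i in 1 2; do :; done; python3 -m creep '[[-0.03,0,0,0,0,0,0],[-0.03,0,0,0,0,0,0],[0,0,0,0,0,0,0]]' && python3 go.py; python3 -m creep '[[-0.04,0,0,0,0,0,0],[0,0,0,0,0,0,0]]' && python3 go.py
```

```text
time_s: 13.4
tcp_pos: [0.5123, 0.0606, 0.1429]
eef_rot: [71.2, 90.0, -155.7]
contact_force: [-1.2, -2.0, 1.1]
gripper_width: 0.0135
t 13.4 tcp [0.5123 0.0606 0.1429] j [ 28.6   8.  -23.6  -0.  -58.4  14.5] F [-1.2 -2.   1.1] M [-0.91  0.16 -0.34] w 0.0135
jaw az -136.97011787295475 toolx [-0. -0. -1.]
time_s: 13.6
tcp_pos: [0.5122, 0.0607, 0.1429]
eef_rot: [46.3, 90.0, -178.4]
contact_force: [-2.6, -1.5, 2.4]
gripper_width: 0.0141
t 13.6 tcp [0.5122 0.0607 0.1429] j [ 28.6   8.  -23.5  -0.  -58.4  16.7] F [-2.6 -1.5  2.4] M [-0.73  0.53 -0.63] w 0.0141
jaw az -134.6810085898156 toolx [-0. -0. -1.]
```

The moment climbs to -0.34 and then -0.63 N·m, so the knob is on its stop and the pads are slipping. I'll release, rise and check the pointer.

```bash
python3 -m creep '[[0.04,0,0,0,0,0,60],[0,0,0,0,0,0,60],[0,0,0,0,0,0,60],[0,0,0,0,0,0,60],[0,0,0,0,0,0,60],[0,0,0,-2,0,0,60],[0,0,0,-3,0,0,60],[0,0,0,-4,0,0,60]]' && python3 -m creep '[[0,0,0,-4,0,0,0],[0.14,0,0,-3,0,0,0],[0.14,0,0,0,0,0,0],[0.14,0,0,0,0,0,0],[0.14,0,0,0,0,0,0],[0.14,0,0,0,0,0,0],[0.14,0,0,0,0,0,0],[0,0,0,0,0,0,0]]'; python3 go.py 0.5433 -0.1135 0.28
python3 - <<'E'
from h import *
s=r.get_state()["tcp_pos"]
p,d=r.capture("scene")
cv2.imwrite("pics/g7.png",cv2.resize(p[130:240,240:370],(715,600),interpolation=2))
P,u,v=pts("scene",d,np.ones(d.shape,bool))
g=(P[:,2]>.178)&(P[:,2]<.205)&(abs(P[:,0]-.515)<.035)&(abs(P[:,1]-.06)<.035)
print("bar",g.sum(),cv2.minAreaRect(P[g,:2].astype(np.float32)*1000))
h=(P[:,2]>.225)&(P[:,2]<.285)&(P[:,0]>.49)&(P[:,0]<.6)&(abs(P[:,1]+.113)<.012)
print("handle z",np.percentile(P[h,2],[5,50,90,98]),P[h].mean(0))
n=(abs(P[:,0]-s[0])<.015)&(abs(P[:,1]-s[1])<.03)&(P[:,2]>.23);print("tip",np.sort(P[n,2])[:8]-s[2] if n.any() else'')
E
```

```text
time_s: 14.4
tcp_pos: [0.5114, 0.0605, 0.2325]
eef_rot: [67.1, 89.8, -159.7]
contact_force: [1.3, 0.4, -0.5]
gripper_width: 0.0526
time_s: 15.2
tcp_pos: [0.5124, 0.0609, 0.3028]
eef_rot: [30.2, 90.0, 115.1]
contact_force: [-1.1, -0.2, 0.4]
gripper_width: 0.0007
t 15.2 tcp [0.5124 0.0609 0.3028] j [ 28.6   2.3  -8.7  -0.  -79.  -33.7] F [-1.1 -0.2  0.4] M [ 0.04 -0.05  0.01] w 0.0007
jaw az 174.90031429016034 toolx [-0.  0. -1.]
shift cm [  2.28  -4.63 -17.09]
bar 158 ((512.4203491210938, 61.604576110839844), (15.323017120361328, 46.056663513183594), 40.497039794921875)
handle z [0.2280042  0.26280672 0.26673355 0.26780178] [ 0.54787805 -0.11174001  0.25444453]
tip [0.11344858 0.11380554 0.11458884 0.11645263 0.11649012 0.11703127
 0.11720575 0.11827292]
```

View pics/g7.png

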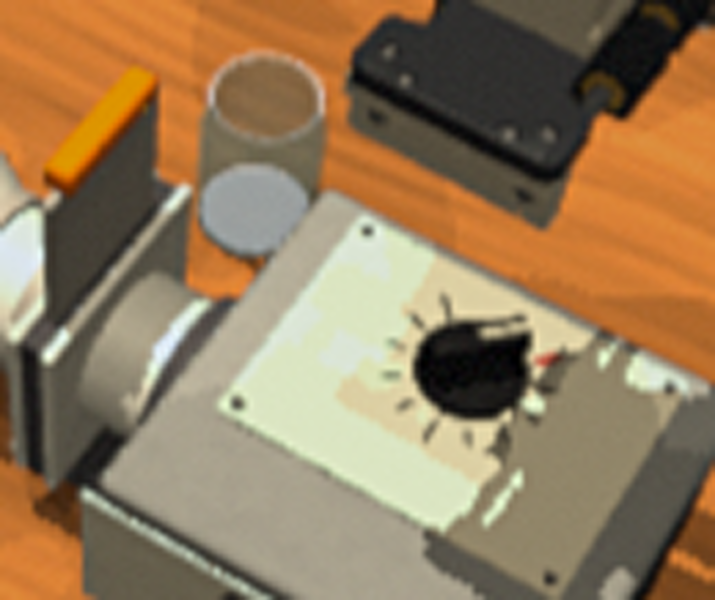

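The pointer now stands at the red mark: the bar is at 130.5°, where about 132° was expected, and it was driven onto the stop. The gate is still open. Next I'll move the shut fingers over the handle.

```bash
python3 -m creep '[[0,0,0,0,-0.93,-3.42,0],[0,0,0,0,-0.93,-3.42,0],[0,0,0,0,-0.93,-3.42,0],[0,0,0,0,-0.92,-3.42,0],[0,0,0,0,-0.92,-3.41,0],[0,0,0,0,0,0,0],[0,0,0,0,0,0,0]]' && python3 go.py 0.5433 -0.1135 0.17 && python3 -m creep '[[0,0,0,3,0,0,0],[0,0,0,2,0,0,0],[0,0,0,1,0,0,0],[0,0,0,1,0,0,0],[0,0,0,0,0,0,0]]'; python3 go.py 0.5433 -0.1135 0.17
```

```text
time_s: 15.95
tcp_pos: [0.5437, -0.1141, 0.3025]
eef_rot: [89.4, 90.0, 174.5]
contact_force: [0.4, 0.4, 0.3]
gripper_width: 0.0006
t 15.95 tcp [ 0.5437 -0.1141  0.3025] j [  8.3   6.3  -4.3  -0.  -79.4 -13.2] F [0.4 0.4 0.3] M [ 0.13 -0.08  0.02] w 0.0006
jaw az 175.09202471444115 toolx [-0.001  0.    -1.   ]
shift cm [13.25  0.03  0.06]
time_s: 16.45
tcp_pos: [0.5437, -0.1129, 0.2324]
eef_rot: [100.0, 90.0, -174.9]
contact_force: [-0.0, 0.0, -0.0]
gripper_width: 0.0005
t 16.45 tcp [ 0.5437 -0.1129  0.2324] j [  8.5   8.  -11.3  -0.  -70.7 -13.4] F [-0.  0. -0.] M [ 0.04 -0.04  0.03] w 0.0005
jaw az 175.10051262732225 toolx [-0.001 -0.    -1.   ]
shift cm [ 6.24  0.03 -0.06]
```

```bash
python3 -m creep '[[0,0,0,0.5,0,0,0],[0,0,0,0.5,0,0,0],[0,0,0,0,0,0,0]]' && python3 -m creep '[[0,0,0,1,0,0,0],[0,0,0,1,0,0,0],[0,0,0,1,0,0,0],[0,0,0,1,0,0,0],[0,0,0,0.5,0,0,0],[0,0,0,0,0,0,0]]'; python3 go.py 0.5433 -0.1135 0.17
```

```text
time_s: 16.75
tcp_pos: [0.544, -0.1133, 0.2228]
eef_rot: [-72.5, 90.0, 12.6]
contact_force: [-0.3, 0.2, -0.7]
gripper_width: 0.0005
time_s: 17.35
tcp_pos: [0.5426, -0.1134, 0.1764]
eef_rot: [93.1, 89.8, 178.1]
contact_force: [-0.4, 0.5, -0.3]
gripper_width: 0.0003
t 17.35 tcp [ 0.5426 -0.1134  0.1764] j [  8.4  10.1 -16.2  -0.  -63.8 -13.4] F [-0.4  0.5 -0.3] M [ 0.09 -0.03  0.03] w 0.0003
jaw az 175.00074384454572 toolx [-0.003  0.    -1.   ]
shift cm [ 0.64 -0.07 -0.01]
```

No force shows, so I'll check the handle's height with depth.

```bash
cat > hz.py <<'E'
from h import *
for c in("scene","top"):
    p,d=r.capture(c);P,u,v=pts(c,d,np.ones(d.shape,bool));k=p[v,u].astype(int)
    h=(k[:,2]>150)&(k[:,0]<90)&(k[:,1]>70)&(P[:,2]>.15)&(P[:,0]>.49)&(P[:,0]<.6)&(abs(P[:,1]+.113)<.02)
    print(c,"orange",h.sum(),np.percentile(P[h],[3,50,97],axis=0).round(3).tolist() if h.any() else '')
cv2.imwrite("pics/z.png",p)
E
python3 hz.py; python3 -c "
from h import *
p,_=r.capture('scene');cv2.imwrite('pics/g8.png',cv2.resize(p[110:230,200:350],(750,600),interpolation=2))"
```

```text
scene orange 0 
top orange 0
```

View pics/g8.png

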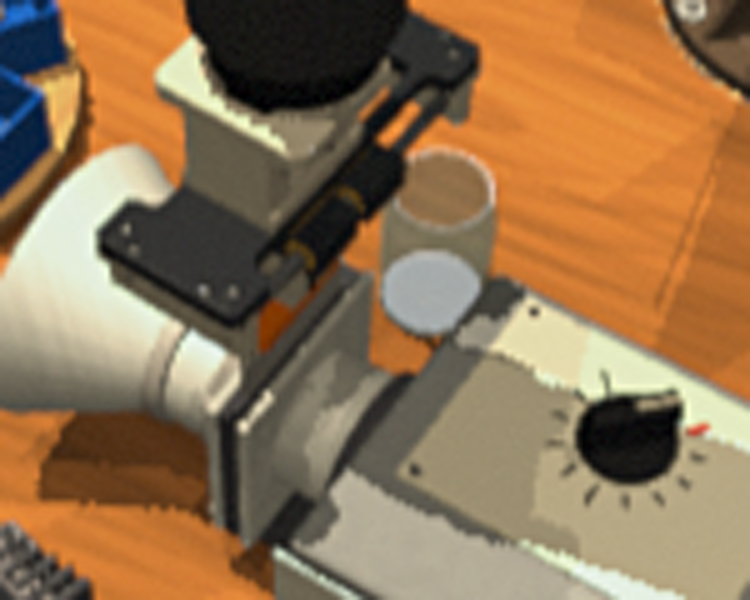

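The handle, in shadow under the fingers at about (285,320), is now low and close to the frame. The pointer is still at the red mark. I'll keep pushing gently until the stop is felt.

```bash
python3 -m creep '[[0,0,0,0.2,0,0,0],[0,0,0,0.2,0,0,0],[0,0,0,0,0,0,0]]'; python3 -m creep '[[0,0,0,0.2,0,0,0],[0,0,0,0,0,0,0]]'; python3 -m creep '[[0,0,0,0.2,0,0,0],[0,0,0,0,0,0,0]]';python3 go.py
```

```text
time_s: 17.8
tcp_pos: [0.5437, -0.1134, 0.1738]
eef_rot: [14.2, 90.0, 99.2]
contact_force: [-0.1, 0.2, -0.2]
gripper_width: 0.0005
time_s: 18.0
tcp_pos: [0.5437, -0.1134, 0.1717]
eef_rot: [71.8, 90.0, 156.8]
contact_force: [0.6, -0.8, 0.2]
gripper_width: 0.0006
time_s: 18.2
tcp_pos: [0.5437, -0.1135, 0.1706]
eef_rot: [-116.2, 90.0, -31.2]
contact_force: [-3.3, 1.4, 7.2]
gripper_width: 0.0002
t 18.2 tcp [ 0.5437 -0.1135  0.1706] j [  8.4  10.4 -16.7   0.  -62.9 -13.4] F [-3.3  1.4  7.2] M [ 0.6   1.04 -0.03] w 0.0002
jaw az 175.03050034631931 toolx [ 0. -0. -1.]
```

Contact force appears just where the shut position was predicted (TCP 0.170). I'll press a little more to seat it.

```bash
python3 -m creep '[[0,0,0,0.1,0,0,0],[0,0,0,0,0,0,0]]'; python3 -m creep '[[0,0,0,0.1,0,0,0],[0,0,0,0,0,0,0],[0,0,0,0,0,0,0]]';python3 go.py
```

```text
time_s: 18.4
tcp_pos: [0.5438, -0.1135, 0.1705]
eef_rot: [-104.1, 89.9, -19.1]
contact_force: [-5.9, 4.0, 13.9]
gripper_width: 0.0004
time_s: 18.7
tcp_pos: [0.5439, -0.1135, 0.1704]
eef_rot: [-103.4, 89.9, -18.4]
contact_force: [-8.2, 3.8, 20.5]
gripper_width: 0.0002
t 18.7 tcp [ 0.5439 -0.1135  0.1704] j [  8.4  10.4 -16.8   0.1 -62.8 -13.4] F [-8.2  3.8 20.5] M [ 1.65  3.15 -0.02] w 0.0002
jaw az 175.06311598131708 toolx [ 0.002 -0.001 -1.   ]
```

The TCP stays put while the force reaches 20 N, well above the 4 N friction, so this is the stop. I'll back off upward and verify.

```bash
python3 -m creep '[[0,0,0,-1,0,0,0],[0,0,0,-3,0,0,0],[0,0,0,-4,0,0,0],[0,0,0,-4,0,0,0],[0,0,0,-3,0,0,0],[0,0,0,0,0,0,0],[0,0,0,0,0,0,0]]'; python3 go.py; sed -i 's/k\[:,2\]>150/k[:,2]>90/' hz.py; python3 hz.py
python3 - <<'E'
from h import *
p,d=r.capture("scene");P,u,v=pts("scene",d,np.ones(d.shape,bool))
g=(P[:,2]>.178)&(P[:,2]<.205)&(abs(P[:,0]-.515)<.035)&(abs(P[:,1]-.06)<.035)
print("bar",g.sum(),cv2.minAreaRect(P[g,:2].astype(np.float32)*1000))
cv2.imwrite('pics/g9.png',cv2.resize(p[110:260,180:380],(800,600),interpolation=2))
for q in("jam_jar","hex_keys"):
    m=r.masks_of(q,"scene")
    if m:print(q,m[0]["rect"])
E
```

```text
time_s: 19.4
tcp_pos: [0.5439, -0.1133, 0.3181]
eef_rot: [-58.2, 89.9, 26.8]
contact_force: [0.3, 0.1, -0.7]
gripper_width: 0.0004
t 19.4 tcp [ 0.5439 -0.1133  0.3181] j [  8.4   6.   -2.7  -0.  -81.2 -13.4] F [ 0.3  0.1 -0.7] M [ 0.06 -0.03 -0.  ] w 0.0004
jaw az 175.0094886402305 toolx [ 0.001  0.001 -1.   ]
scene orange 637 [[0.517, -0.131, 0.158], [0.592, -0.111, 0.471], [0.595, -0.094, 0.512]]
top orange 361 [[0.497, -0.132, 0.162], [0.518, -0.113, 0.787], [0.59, -0.094, 0.791]]
bar 155 ((511.8721923828125, 61.08295440673828), (16.462669372558594, 46.33081817626953), 41.07746887207031)
jam_jar [272.5, 140.4, 302.1, 182.6]
hex_keys [195.0, 216.3, 225.6, 251.9]
```

View pics/g9.png

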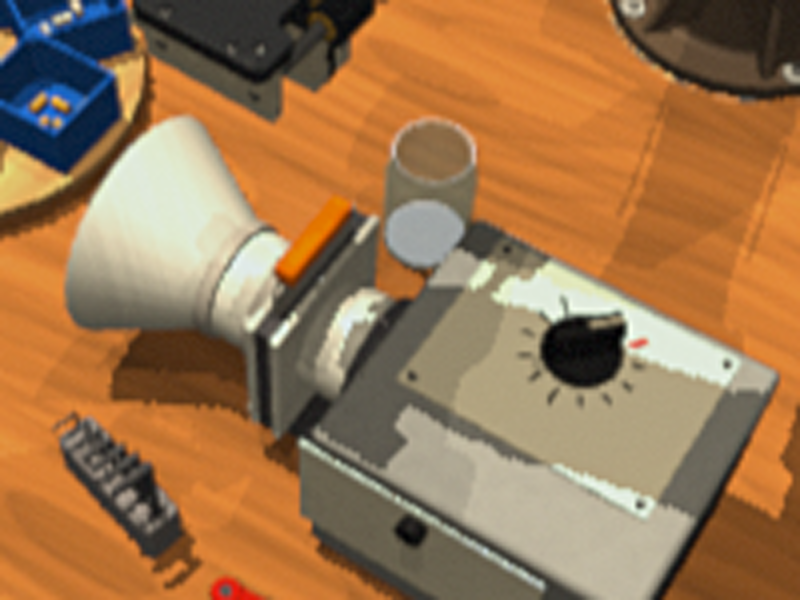

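The picture shows the handle low at (315,240), the pointer at the red mark (637,343), and the jar and keys in place. I'll do one handle-height check and then hand in.

Run:
```python
from h import *
p,d=r.capture("scene");P,u,v=pts("scene",d,np.ones(d.shape,bool))
h=(P[:,2]>.175)&(P[:,2]<.24)&(abs(P[:,0]-.543)<.045)&(abs(P[:,1]+.113)<.02)
z=P[h,2];print(h.sum(),np.percentile(z,[5,50,80,95]).round(4),"want top ~.201")
if np.percentile(z,90)<.206: r.close_job();print("handed in")
```

```text
194 [0.1837 0.1995 0.2012 0.2029] want top ~.201
the job is handed in; nothing more can be done
handed in
```

I turned the fan knob anticlockwise onto its off stop, then pushed the blast gate shut, and handed the job in at about 20 s of the 70 s allowed.

**Knob:** The moment rose to about 0.6 N·m against the stop. Afterwards the pointer stood at the red mark. The bar read 130.5–131° against about 132° expected, which is within the 5° limit. The gate was still fully raised at that point.

**Gate:** Pushing further raised the force to 20 N with no more movement. The handle top then measured 0.201 m, which is exactly its shut height.

**Bystanders:** The jar and the hex keys show in the last picture where they were at the start. I did not re-measure the pliers, wrench and turntable, but the arm stayed away from them.

**Disagreements:**
- The real fingertips end about 31 mm short of the reported TCP. My first grasp therefore closed just above the knob without touching it. I measured the offset from camera depth and corrected for it.
- The sliding force of the gate never showed in readings taken with the arm at rest. I relied on the camera picture and the contact at the stop instead.

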